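# Load a cuvette rack into the reader through its touch-latched hatch

### The job

Load the cuvette rack into the sloping reader: press in the free edge of its hatch so that the touch latch lets go and the hatch springs up, then lay the rack flat in the bay between the guide rails, either way round, without dropping it. Swing the hatch shut and press it in again so that it latches and stays closed, flush with the deck, and leave the other things on the bench where they stand.

Things in the scene. Friction and masses are not known exactly. Their poses are not given: they have to be found in the camera images.
- reader: Cuvette reader: white wedge-shaped instrument fixed to the bench, 213 mm deep, 200 wide, 50 high in front, 149 at the back. Origin: centre of its underside; x points from its low front to its high back, y to its left, z up. Its top is a flat deck rising to the back at 25 degrees: dark display and three keys on the front strip, the square grey hatch behind them.
- hatch (a joint): Hatch hinge, rad: 0 = latched, flush with the deck; grows as it opens; stop at 1.85. A spring drives it open (2.5 N at the free edge shut, 1 N open; swings up in 2 s). Push-push latch: from 0, pressing to the stop at -0.058 (9 mm in at the free edge; 4 N slowly, up to 10 N if faster than 20 mm/s) and letting go frees it; from open, closing on to the same stop and letting go latches it at 0. Press past -0.05.
- hatch_press (a point): Point to press, on the hatch's outside face amid the dark thumb ribs; moves with the hatch. Hatch: flat plate, 153 mm from hinge to free edge, 145 wide, 8 thick; the point is 140 mm from the hinge, 13 from the free edge. Axes turn with the hatch: z = outward normal, x = towards the hinge, y = reader's y. Shut, z leans 25 degrees from vertical to the front.
- hatch_hinge (a point): Middle of the hatch's hinge line, along the reader's y at the hatch's back (upper) edge, at half its thickness. Axes as bay. Fully open, the hatch stands up from here leaning 9 degrees to the front, its outside facing the back, so it is closed from behind; near its top a catch 27 mm wide sticks 40 mm out of its inside, to the front.
- bay (a point): Centre of the bay floor in the chamber under the hatch; fixed to the reader. z = floor normal, leaning 25 degrees from vertical to the front; x = up the slope; y = reader's y. Floor 41 mm below the deck; chamber 161 x 149 mm (x, y). Bay 109 x 35 mm between black rails and end stops 14 mm high; no rails over the middle 63 mm, where there are 74 mm from the middle line to either chamber wall for fingers.
- rack_centre (a point): Centre of the loose cuvette rack: black bar 28 mm wide (its x), 104 long (its y), 26 high (its z), with a row of grey cuvettes on top. Half-way up: 13 mm above its underside. Grip across the 28 mm; the sides are solid from the underside up to 20 mm. About 90 g. Lies flat on the bench on one side of the reader.
- tip_box: Bystander: box of pipette tips, blue base and clear lid, 84 x 120 x 70 mm, on the other side of the reader from the rack. Origin at the centre of its underside.
- strip_vial: Bystander: white vial with a teal cap, 37 mm across, 66 mm high. Origin at the centre of its underside.
- bottle_e: Bystander: small white bottle with an orange cap, 34 mm across, 62 mm high. Origin at the centre of its underside.
- bottle_c: Bystander: small white bottle with a red cap, 34 mm across, 62 mm high. Origin at the centre of its underside.
Mind the look-alikes: they are no part of the job. What is shaped like the part that bears rack_centre but brown is not meant.

How it is judged:
By the outcome, as a careful person would: the job done as asked, in the order asked, and still so for the second after the job is handed in, with the robot touching nothing.
It also fails if it takes over 72 s, if anything falls off the work surface, if the arm or the gripper's body presses on something with over 40 N, if the wrist force passes 120 N, or if a joint passes its speed limit or range.

### The arm

A 6-joint arm with a two-finger parallel gripper is mounted at the origin on a cart in front of the work surface, level with it; the furniture and walls round the work are solid. World frame = base frame: x ahead of the robot, y to its left, z up, the work surface at z = 0. Lengths are in m, angles in rad, forces in N, time in s.
With the tool pointing down it reaches from about 0.375 to 0.9 m from the base axis. Payload 3.1 kg.
Tool frame: the origin (TCP) lies midway between the tips of the shut fingers; the grasp point (between the pads) lies arm.hold_point_z behind it (arm.hold_point_z is the distance from the TCP to the grasp point, in m); z points along the fingers, y is the line along which they close (so a half turn about z gives the same grasp; the last joint's range is limited). The gripper opens to 85 mm and grips with 20 to 120 N. Pads are 22 mm wide; open, the fingers measure 114 mm over their backs; the gripper's body (76 mm by 85 mm) begins 54 mm behind the grasp point. The pads swing forward as they close: fully open they stand 13 mm farther back than shut.
Start: joints at [0.931, 0.527, 1.433, -0, 1.181, -0.178], TCP at [0.278, 0.56, 0.231] pointing down, gripper open.
Joint ranges: [-3.08, 3.08], [-0.75, 2.2], [0.22, 2.44], [-1.43, 4.57], [0, 2.65], [-2.85, 2.85]. Speed limits (rad/s): [2.79, 2.79, 3.14, 3.14, 3.14, 3.14].

### API

Orientations are given as a unit quaternion [x, y, z, w].
In Python, from plant import telemetry, cams, ticket, spotter, arm gives the robot as it stands. The module is installed in compiled form; this text tells all that it offers.
- The arm moves only by the shell command python3 -m pendant 'ROWS' [FORCE]. ROWS is a JSON object of lists of equal length, an entry for each row: "claw": the closure, from 0 (fully open) to 1 (shut); "xyz": the shift along the tool's x, y, z in cm, a list of three; "yaw": the turn about the tool's z in degrees. A call has 1 to 8 rows; each row is the pose to reach, as a shift and turn from the pose commanded when the call began, along the tool's axes at that moment; what a row does not reach only later rows make up. A row lasts 1/12 s, in which the tool goes at most 41.7 mm and 7.16 degrees, less where a joint would pass 70% of its speed; a pose out of reach is approached as far as the arm can. A call with a gripper value outside its range is refused whole. The fingers move at their own pace and stop on an object; FORCE is the grip in N (left out, the last holds). Time passes only in rows, so rows that repeat a pose let the fingers close. It gives the time, the measured TCP pose, the force, the opening and the grip force at its end, in the units of the state.
- telemetry.read_state(): the state, without advancing time (a new reading comes with each control period).
- cams.get_image(name): name is "scene" or "top" or "wrist"; returns (picture, depth): 420x560x3 uint8, red, green, blue; 420x560 float32, m along the optical axis (not along the pixel's ray), 0 where there is no reading.
- cams.get_calibration(name): a dict with "intrinsics" (3x3 intrinsics, pixels), "eye" and "rotation" of the camera in the world; the wrist camera has in their place "tool_from_camera" (4x4, takes a point from camera to tool coordinates, whose origin is the TCP and whose axes are the flange's). Camera axes: x right, y up, looking along -z (the intrinsics and any distortion apply to the point x, -y, -z); pixel columns grow to the right and rows downward; lengths in m; the calibration is good to about 2 mm. A picture is of the moment at which its call begins: read the wrist's pose just before it. get_calibration takes no time and is no camera call.
- ticket.job_done(): hands the job in; it is judged then, once.
Trained networks look in the newest picture that a camera, given by its name, has taken for a name from the list of things; names that differ only in an ending like _2 or _b are one class to them, and where a whole thing is asked for, a point or a joint stands for the part that bears it (a point fixed in the world has none). Each returns a list of dicts, best first, with "score" (0 to 1); they miss things now and then, are a little off and sometimes report something else, mostly with a low value. They report only what shows in the picture. A call takes as long as a camera call. They do not tell look-alikes from the thing itself.
- spotter.boxes_of(camera, query): "centre" ([column, row] in pixels, amid what is visible of it).
- spotter.tip_of(camera, query): "centre" ([column, row] in pixels: a listed point, or the origin of a listed thing).
The state is a dict: "time": time; "joints": joint angles; "dq": joint speeds; "effort": joint torques, N m; "tool_pos": TCP position; "ee_rot": TCP orientation; "wrist_force": force on the tool from outside, world axes, zero at the start; "ft_torque": the same for the moment, N m; "width": finger opening in m; "grasp_force": force on a finger pad.
Only numpy, scipy, OpenCV 4.12 (cv2) and the standard library are available. Lean on these libraries where they do the work, as an engineer would, in place of code of your own. Each camera call takes 0.05 s, during which the arm holds its last target. There are 200 camera calls.

## Working session

There is one attempt and no reset: what is moved stays moved. The work goes in short steps, Python scripts to look and compute and a shell command to move; the robot and the scene stay as the last step left them, time stands still between calls to the robot, and variables do not carry over. Pictures are saved under pics/ and viewed, at most 10 in all, crops included, and the job is handed in when it is done.

```bash
mkdir -p pics
cat > h.py <<'E'
import numpy as np, cv2
from scipy.spatial.transform import Rotation as R
from plant import telemetry, cams, ticket, spotter, arm
def world(cam,uv,d,st=None,K=None):
    c=cams.get_calibration(cam);K=np.array(c["intrinsics"])
    u,v=np.asarray(uv,float).T;d=np.asarray(d,float)
    p=np.stack([(u-K[0,2])/K[0,0]*d,-(v-K[1,2])/K[1,1]*d,-d],-1)
    if cam=="wrist":
        T=np.array(c["tool_from_camera"]);p=p@T[:3,:3].T+T[:3,3]
        return p@R.from_quat(st["ee_rot"]).as_matrix().T+np.array(st["tool_pos"])
    return p@np.array(c["rotation"]).T+np.array(c["eye"])
def cloud(cam,d,st=None):
    v,u=np.mgrid[:d.shape[0],:d.shape[1]]
    return world(cam,np.stack([u.ravel(),v.ravel()],-1),d.ravel(),st).reshape(*d.shape,3)
def save(n,im): cv2.imwrite(f"pics/{n}.png",im[:,:,::-1])
E
python3 - <<'E'
from h import *
np.set_printoptions(precision=4,suppress=True)
print(arm.hold_point_z, {k:v for k,v in telemetry.read_state().items()})
for c in ("scene","top"):
    im,d=cams.get_image(c);save(c+"0",im);np.save(c+"0.npy",d)
    k=cams.get_calibration(c);print(c,k)
    P=cloud(c,d)
    for q in ["reader","hatch_press","hatch_hinge","bay","rack_centre","tip_box","strip_vial","bottle_e","bottle_c"]:
        for r in spotter.tip_of(c,q)[:3]:
            u,v=map(int,np.round(r["centre"]));u=min(max(u,0),559);v=min(max(v,0),419)
            print(q,round(r["score"],2),[u,v],P[v,u])
E
```

```text
0.0187 {'time': 0.0, 'joints': array([ 0.9315,  0.5285,  1.4339, -0.    ,  1.1814, -0.1785]), 'dq': array([ 0.0016,  0.0005, -0.0013,  0.0007, -0.0001,  0.0004]), 'effort': array([ -0.0005, -44.2351, -17.8024,  -0.0003,   0.0085,   0.    ]), 'tool_pos': array([0.2775, 0.5592, 0.2303]), 'ee_rot': array([ 0.2284,  0.9736, -0.001 , -0.0004]), 'wrist_force': array([-0.6874,  0.8272, -0.3309]), 'ft_torque': array([ 0.0044, -0.0532, -0.0089]), 'grasp_force': 0.0, 'width': 0.08517865137107292}
scene {'intrinsics': array([[458.0048,   0.    , 274.9748],
       [  0.    , 458.0048, 207.6775],
       [  0.    ,   0.    ,   1.    ]]), 'eye': array([-0.4417,  0.6167,  0.9957]), 'rotation': array([-0.2081,  0.3811,  0.7983, -0.4173])}Traceback (most recent call last):
  File "<stdin>", line 7, in <module>
  File "h.py", line 14, in cloud
    return world(cam,np.stack([u.ravel(),v.ravel()],-1),d.ravel(),st).reshape(*d.shape,3)
           ~~~~~^^^^^^^^^^^^^^^^^^^^^^^^^^^^^^^^^^^^^^^^^^^^^^^^^^^^^
  File "h.py", line 11, in world
    return p@np.array(c["rotation"]).T+np.array(c["eye"])
           ~^~~~~~~~~~~~~~~~~~~~~~~~~~
ValueError: matmul: Input operand 1 has a mismatch in its core dimension 0, with gufunc signature (n?,k),(k,m?)->(n?,m?) (size 4 is different from 3)
```

```bash
sed -i 's/np.array(c\["rotation"\]).T/R.from_quat(c["rotation"]).as_matrix().T/' h.py
python3 - <<'E'
from h import *
np.set_printoptions(precision=4,suppress=True)
for c in ("scene","top"):
    im,d=cams.get_image(c);save(c+"0",im);np.save(c+"0.npy",d)
    k=cams.get_calibration(c);print(c,k["eye"],k["rotation"])
    P=cloud(c,d)
    for q in ["reader","hatch_press","hatch_hinge","bay","rack_centre","tip_box","strip_vial","bottle_e","bottle_c"]:
        for r in spotter.tip_of(c,q)[:3]:
            u,v=map(int,np.round(r["centre"]));u=min(max(u,0),559);v=min(max(v,0),419)
            print(q,round(r["score"],2),[u,v],P[v,u])
a=cv2.imread("pics/scene0.png");b=cv2.imread("pics/top0.png")
cv2.imwrite("pics/both0.png",cv2.resize(np.vstack([a,b]),(400,600)) if 0 else cv2.resize(np.hstack([a,b]),(800,300)))
E
```

```text
scene [-0.4417  0.6167  0.9957] [-0.2081  0.3811  0.7983 -0.4173]
reader 0.91 [280, 211] [-0.0623  0.3554  0.6232]
rack_centre 0.78 [221, 234] [0.5602 0.1552 0.025 ]
tip_box 0.96 [193, 282] [0.3876 0.3335 0.0693]
strip_vial 0.62 [227, 304] [0.3166 0.274  0.0069]
bottle_e 0.65 [183, 236] [0.6406 0.2521 0.0078]
bottle_c 0.65 [183, 236] [0.6406 0.2521 0.0078]
top [ 0.4305 -0.0216  1.084 ] [ 0.0308 -0.0287 -0.6992  0.7136]
reader 0.89 [304, 176] [ 0.5857 -0.0754  0.1028]
hatch_press 0.97 [299, 196] [ 0.5372 -0.0646  0.0763]
hatch_hinge 0.79 [318, 143] [ 0.6729 -0.1103  0.0975]
bay 0.68 [311, 168] [ 0.6054 -0.0924  0.1093]
rack_centre 0.87 [395, 215] [ 0.4962 -0.3291  0.0227]
rack_centre 0.77 [223, 187] [0.5635 0.1418 0.0221]
rack_centre 0.36 [309, 165] [ 0.6127 -0.0871  0.1111]
tip_box 0.96 [159, 224] [0.4574 0.2982 0.0683]
strip_vial 0.7 [172, 269] [0.3422 0.2595 0.0674]
bottle_e 0.48 [189, 155] [0.6511 0.2393 0.0198]
bottle_c 0.48 [189, 155] [0.6511 0.2393 0.0198]
```

View pics/top0.png

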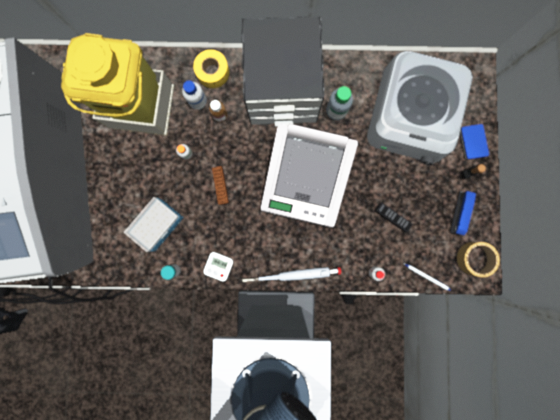

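View pics/scene0.png

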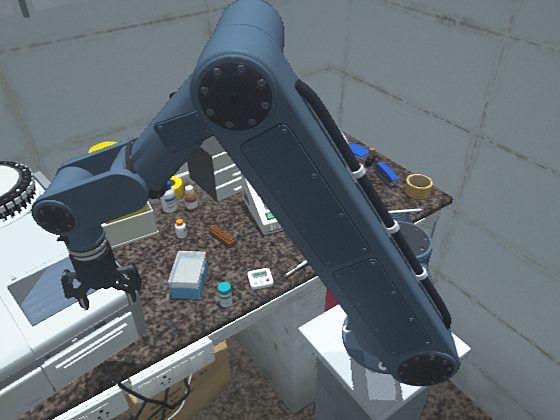

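```bash
cat > fit.py <<'E'
from h import *
np.set_printoptions(precision=4,suppress=True)
im=cv2.imread("pics/top0.png")[:,:,::-1];d=np.load("top0.npy");P=cloud("top",d)
b=P[(P[...,0]>0.4)&(P[...,0]<0.75)&(abs(P[...,1]-0.1)<0.3)&(abs(P[...,2])<0.012)&(d>0)];print("bench z",np.median(b[:,2]),b[:,2].std())
# deck plane RANSAC-ish
v,u=np.mgrid[:420,:560]
m=(u>262)&(u<358)&(v>118)&(v<228)&(d>0)&(P[...,2]>.035)&(P[...,2]<.17)
Q=P[m]
A=Q.copy()
for _ in range(8):
    c=A.mean(0);n=np.linalg.svd(A-c,full_matrices=False)[2][2];n*=np.sign(n[2])
    r=(Q-c)@n;A=Q[abs(r)<.005]
print("deck n",n,"tilt",np.degrees(np.arccos(n[2])),"yaw",np.degrees(np.arctan2(-n[1],-n[0])),len(A),len(Q),"res",r[abs(r)<.005].std())
rc=cv2.minAreaRect(A[:,:2].astype(np.float32));print("rect",rc)
# low front edge z=.05 line / back
print("deck z at rect centre", c[2]-((np.array(rc[0])-c[:2])@n[:2])/n[2])
# rack
m=(abs(u-395)<35)&(abs(v-215)<30)&(P[...,2]>.012)&(P[...,2]<.06)&(d>0)&(im.max(2)<255)
L,S,st,ce=cv2.connectedComponentsWithStats(m.astype(np.uint8))[0:4]
k=1+np.argmax(S*0) if 0 else 1+np.argmax(st[1:,4]) if 0 else None
E
python3 - <<'E'
exec(open('fit.py').read().split("L,S,st,ce")[0])
n_,lab,st,ce=cv2.connectedComponentsWithStats(m.astype(np.uint8))
k=1+np.argmax(st[1:,4]);q=P[lab==k];print("rack",len(q),cv2.minAreaRect(q[:,:2].astype(np.float32)),q[:,2].max(),np.percentile(q[:,2],[10,50,90]))
e=np.linalg.eigh(np.cov(q[:,:2].T));print(q.mean(0),np.degrees(np.arctan2(e[1][1,1],e[1][0,1])))
# heights on grid
print("height map (rows x from .85 to .3, cols y from .3 to -.5)")
for x in np.arange(.95,.28,-.04):
    print("%.2f"%x,end=" ")
    for y in np.arange(.28,-.56,-.04):
        s=(abs(P[...,0]-x)<.02)&(abs(P[...,1]-y)<.02)&(d>0)
        print("%4d"%(1000*P[s][:,2].max()) if s.any() else "   -",end="")
    print()
im,d0=cams.get_image("top")
K=cams.get_calibration("top")["intrinsics"]
crop=cv2.resize(im[110:240,250:430],(720,520),interpolation=cv2.INTER_CUBIC);save("crop0",crop)
E
```

```text
bench z 1.4872192841020038e-05 0.002128379380139186
deck n [-0.413   0.087   0.9066] tilt 24.963285215527975 yaw -11.891812145002014 6777 7119 res 0.001766114233463868
rect ((0.5870469212532043, -0.08226874470710754), (0.20032206177711487, 0.21502475440502167), 77.96725463867188)
deck z at rect centre 0.1002216291949499
rack 403 ((0.4927835762500763, -0.326539009809494), (0.10428987443447113, 0.028615616261959076), 56.006141662597656) 0.03039668889707836 [0.0175 0.0228 0.0271]
[ 0.492  -0.325   0.0225] 55.660625804113664
height map (rows x from .85 to .3, cols y from .3 to -.5)
0.95    6   5  49  48   5 199 199 198 200 198 197   6   8   5   4   5   0   3   3   4   4
0.91    5  51  49  49  33 198 199 199 198 200 197   5   5   4 112 147 148   -   -   -   -
0.87  101  48  49  49   5 198 199 200 199 199 197   4   6   4 138 153 156 157 153 150   -
0.83  247 115 112   5   6 200 200 200 199 199 197 135   5   5 151 155 156 156 155 153   1
0.79  247 114 112  93  24 199 199 199 198 199 199 142 137   6 152 155 156 155 156 150   3
0.75  245   5  61  91   6 198 199 200 199 199 197 105 103 109 151
[... 314 characters left out ...]
31  19   4  87 105 110 114 118 122 122   6   7   4   5   5   5   5  25
0.55    5   5   4  31  30   5  82  89  93  95 102 102  98   5  20   4   4   5   5   5  49
0.51   73   8   5  28  27   5  66  69  72  77  83  84   4   6  30  30  24   5   6  46  48
0.47   74  71   6   5   5   6   5   4  54  58  66  66   6   5   4  28  29   4   5  46  46
0.43   74   6   6   4   5   6   4   6   4   5   4   5   4   5   5   4   5   6   6   4  50
0.39    6   4   5  21  21   7   5   5   5   6   6   4   4   5   4   4   5   4   6   5  50
0.35   71  67  20  22  21   4   5  22  30  32  40  38  23  16  66   6  11  12  10   5  50
0.31   71  68  14  23  19  19  21  25  28  30  26   5   6   5  48   5   6   9  10   8   5
```

View pics/crop0.png

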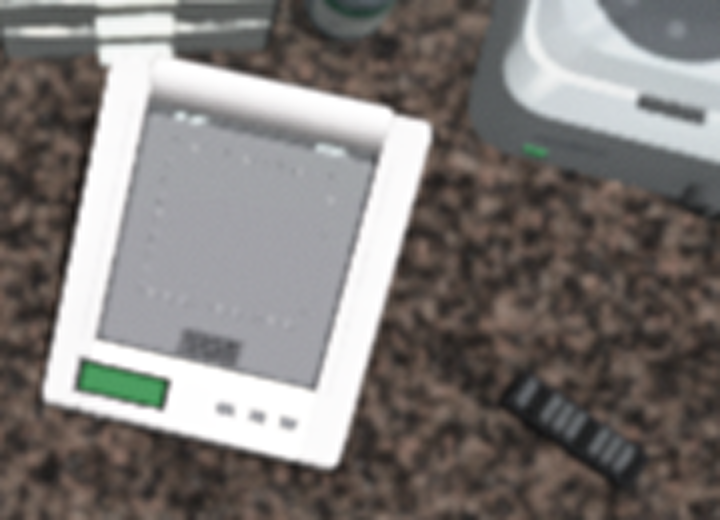

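Top view: the black rack is at (395,215) and the brown look-alike at (222,186). The reader is at (310,175), yawed about -12°, with the thumb ribs at about (302,197) and the hinge edge around (316,144). A cabinet stands behind it.

```bash
cat >> h.py <<'E'
ex=np.array([np.cos(np.radians(-12)),np.sin(np.radians(-12)),0]);ey=np.array([-ex[1],ex[0],0]);ez=np.array([0,0,1.])
O=np.array([.587,-.0823,0])   # reader origin
def rd(X,Y,Z): return O+X*ex+Y*ey+Z*ez
def inrd(p): q=np.asarray(p)-O; return np.stack([q@ex,q@ey,q@ez],-1)
def go(p,ang=None):
    """shift (cm, tool axes) and yaw (deg) from the present pose to TCP p, tool x at world heading ang"""
    s=telemetry.read_state();M=R.from_quat(s["ee_rot"]).as_matrix()
    h=np.degrees(np.arctan2(M[1,0],M[0,0]))
    y=None if ang is None else -((ang-h+180)%360-180)
    print("t %.2f"%s["time"],"tcp",np.round(s["tool_pos"],4),"rd",np.round(inrd(s["tool_pos"]),4),"head %.1f"%h,"F",np.round(s["wrist_force"],1),"w %.3f"%s["width"],"q",np.round(s["joints"],2))
    print(" -> xyz cm",np.round(M.T@(np.asarray(p)-s["tool_pos"])*100,2),"yaw",y)
E
python3 - <<'E'
from h import *
np.set_printoptions(precision=4,suppress=True)
d=np.load("top0.npy");P=cloud("top",d)
for n,uv in dict(ribs=(302.5,196.7),net=(299,196),fl=(274.3,195),fr=(329,207),hl=(287,138),hr=(344.5,150)).items():
    print(n,inrd(P[int(round(uv[1])),int(round(uv[0]))]))
go(rd(-.045,0,.20),168)
E
```

```text
ribs [-0.0534 -0.0012  0.0786]
net [-0.0524  0.0069  0.0763]
fl [-0.0641  0.0709  0.0711]
fr [-0.0618 -0.076   0.0681]
hl [0.0753 0.0694 0.1339]
hr [ 0.0776 -0.0745  0.135 ]
t 1.10 tcp [0.2779 0.5598 0.2313] rd [-0.4359  0.5638  0.2313] head 153.6 F [1.4 0.5 0.3] w 0.086 q [ 0.93  0.53  1.43 -0.    1.18 -0.18]
 -> xyz cm [-51.88 -44.88   3.13] yaw -14.40208512338046
```

```bash
python3 -m pendant '{"claw":[1,1,1,1,1,1,1,1],"xyz":[[-26,-22.4,0],[-26,-22.4,0],[-26,-22.4,0],[-26,-22.4,0],[-26,-22.4,0],[-26,-22.4,0],[-26,-22.4,0],[-26,-22.4,0]],"yaw":[-3,-6,-9,-12,-14.4,-14.4,-14.4,-14.4]}' 40; python3 -c "
from h import *
go(rd(-.049,0,.12),168)"
```

```text
time: 1.77
tool_pos: [0.4078, 0.2509, 0.2316]
ee_rot: [0.104, 0.995, 0.0, 0.0]
wrist_force: [0.3, -0.5, 0.4]
width: -0.0002
grasp_force: 0.0
t 1.77 tcp [0.4078 0.2509 0.2316] rd [-0.2445  0.2887  0.2316] head 168.0 F [ 0.3 -0.5  0.4] w -0.000 q [ 0.32  0.33  1.79 -0.    1.02 -1.04]
 -> xyz cm [-19.53 -28.88  11.16] yaw 0.024777505960031476
```

```bash
python3 -m pendant '{"claw":[1,1,1,1,1,1,1,1],"xyz":[[-19.5,-28.9,5],[-19.5,-28.9,5],[-19.5,-28.9,5],[-19.5,-28.9,5],[-19.5,-28.9,5],[-19.5,-28.9,5],[-19.5,-28.9,5],[-19.5,-28.9,5]],"yaw":[0,0,0,0,0,0,0,0]}'; python3 -m pendant '{"claw":[1,1,1,1,1,1,1,1],"xyz":[[-2,-2.9,4],[-2,-2.9,7],[-2,-2.9,8],[-2,-2.9,8],[-2,-2.9,8],[-2,-2.9,8],[-2,-2.9,8],[-2,-2.9,8]],"yaw":[0,0,0,0,0,0,0,0]}'; python3 -c "
from h import *
go(rd(-.049,0,.085),168)"
```

```text
time: 2.43
tool_pos: [0.5315, -0.0555, 0.1839]
ee_rot: [0.105, 0.994, 0.0, 0.0]
wrist_force: [0.5, 1.0, 0.5]
width: 0.0002
grasp_force: 0.0
time: 3.1
tool_pos: [0.5454, -0.0852, 0.1059]
ee_rot: [0.104, 0.995, -0.0, 0.002]
wrist_force: [-0.4, -0.4, 0.8]
width: 0.0001
grasp_force: 0.0
t 3.10 tcp [ 0.5454 -0.0852  0.1059] rd [-0.0401 -0.0114  0.1059] head 168.1 F [-0.4 -0.4  0.8] w 0.000 q [-0.36  0.61  1.73  0.    0.8  -1.72]
 -> xyz cm [0.9  1.15 2.09] yaw 0.08770511744026521
```

```bash
python3 -m pendant '{"claw":[1,1,1,1,1,1,1,1],"xyz":[[0.9,1.1,1.5],[0.9,1.1,2.2],[0.9,1.1,2.35],[0.9,1.1,2.5],[0.9,1.1,2.65],[0.9,1.1,2.75],[0.9,1.1,2.85],[0.9,1.1,2.85]],"yaw":[0,0,0,0,0,0,0,0]}'; python3 -c "
from h import *
go(rd(-.049,0,.073),168)"
```

```text
time: 3.77
tool_pos: [0.5387, -0.0735, 0.0758]
ee_rot: [0.105, 0.995, -0.0, 0.001]
wrist_force: [-0.1, 1.6, 3.1]
width: 0.0
grasp_force: 1.4
t 3.77 tcp [ 0.5387 -0.0735  0.0758] rd [-0.0491 -0.0015  0.0758] head 168.0 F [-0.1  1.6  3.1] w 0.000 q [-0.34  0.65  1.76  0.    0.72 -1.7 ]
 -> xyz cm [-0.01  0.15  0.28] yaw -0.01113847694711012
```

```bash
for i in 1 2; do python3 -m pendant '{"claw":[1,1,1],"xyz":[[0,0,0.1],[0,0,0.2],[0,0,0.25]],"yaw":[0,0,0]}' | egrep "tool_pos|wrist"; done
```

```text
tool_pos: [0.5391, -0.0738, 0.074]
wrist_force: [-0.6, 1.9, 11.9]
tool_pos: [0.5393, -0.0738, 0.0736]
wrist_force: [-4.8, 1.5, 26.5]
```

```bash
python3 -m pendant '{"claw":[1,1,1,1,1,1,1,1],"xyz":[[0,0,-1],[0,0,-5],[2,0,-9],[6,0,-13],[10,0,-13],[10,0,-13],[10,0,-13],[10,0,-13]],"yaw":[0,0,0,0,0,0,0,0]}'; python3 -m pendant '{"claw":[0.1,0.1,0.1,0.1,0.1,0.1,0.1,0.1],"xyz":[[0,4,0],[0,8,0],[0,12,0],[0,16,0],[0,20,0],[0,24,0],[0,24,0],[0,24,0]],"yaw":[7,14,21,28,35,42,49,56]}';python3 -c "
from h import *
im,d=cams.get_image('top');save('top1',im);np.save('top1.npy',d);save('crop1',cv2.resize(im[90:250,240:440],(800,640))[:600])
for q in ['hatch_press','hatch_hinge','bay']:
  for r in spotter.tip_of('top',q)[:2]: print(q,r)
go([.4928,-.3265,.16],55.7)"
```

```text
time: 4.93
tool_pos: [0.4404, -0.0528, 0.2007]
ee_rot: [0.105, 0.995, -0.0, 0.001]
wrist_force: [1.6, -0.2, -0.1]
width: -0.0002
grasp_force: 0.0
time: 5.6
tool_pos: [0.4934, 0.1872, 0.1996]
ee_rot: [0.523, 0.853, 0.002, 0.001]
wrist_force: [-0.1, -0.1, 0.3]
width: 0.0767
grasp_force: 0.0
hatch_press {'centre': [312.6, 164.6], 'score': 0.74}
hatch_hinge {'centre': [316.2, 141.8], 'score': 0.66}
bay {'centre': [371.3, 269.5], 'score': 0.72}
bay {'centre': [308.2, 169.0], 'score': 0.69}
t 5.80 tcp [0.4908 0.1822 0.1995] rd [-0.1491  0.2387  0.1995] head 117.3 F [-0.4 -0.5  0.2] w 0.077 q [ 0.14  0.44  1.72 -0.    0.99 -0.33]
 -> xyz cm [-45.31 -23.12   3.98] yaw 61.55605904763107
```

View pics/crop1.png

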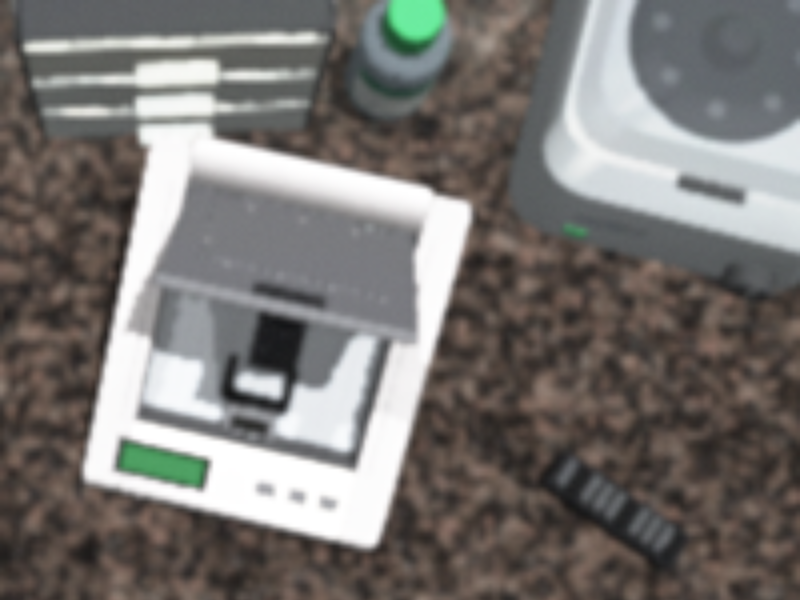

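Run:
```python
from h import *
np.set_printoptions(precision=3,suppress=True,linewidth=150)
s=telemetry.read_state();M=R.from_quat(s["ee_rot"]).as_matrix()
im,d=cams.get_image("scene");save("scene2",im);P=cloud("scene",d)
L=(P-s["tool_pos"])@M;L=L[(d>0)]
print("tool profile: back, x range, y range")
for z in np.arange(0,-.36,-.02):
    q=L[(abs(L[:,2]-z)<.01)&(np.hypot(L[:,0],L[:,1])<.13)]
    if len(q): print("%.2f"%-z,len(q),q[:,0].min(),q[:,0].max(),q[:,1].min(),q[:,1].max())
im,d=cams.get_image("top");save("top2",im);np.save("top2.npy",d);P=cloud("top",d)
L=(P-s["tool_pos"])@M;L=L[(d>0)]
print("top")
for z in np.arange(0,-.36,-.02):
    q=L[(abs(L[:,2]-z)<.01)&(np.hypot(L[:,0],L[:,1])<.13)]
    if len(q): print("%.2f"%-z,len(q),q[:,0].min(),q[:,0].max(),q[:,1].min(),q[:,1].max())
T=inrd(P)[d>0];T=T[(abs(T[:,1])<.1)&(T[:,0]>-.11)&(T[:,0]<.11)]
print("hatch pts above deck")
H=T[T[:,2]>.0997+.4663*T[:,0]+.012]
for z in np.arange(.1,.34,.02):
    q=H[abs(H[:,2]-z)<.01]
    if len(q): print("%.2f"%z,len(q),"X",np.percentile(q[:,0],[0,10,50,90,100]),"Y",np.percentile(q[:,1],[0,50,100]))
print("floor pts");F=T[(T[:,2]<.0997+.4663*T[:,0]-.012)]
for X in np.arange(-.08,.1,.01):
    q=F[abs(F[:,0]-X)<.005]
    if len(q): print("%.2f"%X,len(q),"depth below deck",np.percentile((.0997+.4663*q[:,0]-q[:,2])*.906,[5,50,95]),"Y",q[:,1].min(),q[:,1].max())
a=cv2.resize(im[90:250,240:440],(500,400));b=cv2.imread("pics/scene2.png")[:,:,::-1]
save("mix2",np.hstack([a[:,:,:],cv2.resize(b[100:340,220:400],(300,400))]))
go([.4928,-.3265,.16],55.7)
```

```text
tool profile: back, x range, y range
-0.00 3 -0.010194475381838944 0.006340563008441643 -0.04428769623983958 0.04109912182838163
0.02 73 -0.010797735400933681 0.01369930025316615 -0.053300490782466375 0.050074080653837956
0.04 83 -0.01218593427779945 0.014179985582826496 -0.05383711889550043 0.05183245667212317
0.06 163 -0.012023876584957996 0.016224369301569598 -0.07169149753053182 0.07015076991608687
0.08 238 -0.016265861796667825 0.020582793930285753 -0.07192675589240169 0.06902474140855665
0.10 275 -0.012816500232449245 0.024382559116385198 -0.07308106822494155 0.06984603578810325
0.12 150 -0.012731697947580936 0.03678574469844615 -0.07102548734920272 0.06507638550505519
0.14 179 -0.020040098304309518 0.04061049223693026 -0.0401531265797372 0.02490645673567049
0.16 191 -0.01910041042564191 0.039706384539596434 -0.03960930393651178 0.0273582277405699
0.18 207 -0.027749569102090744 0.03890645170202478 -0.04141438826286549 0.03562513288860581
0.20 213 -0.02102625187254267 0.04004080645014969 -0.03781807243149219 0.02910717222979283
0.22 200 -0.018283198685913393 0.036799233903514444
[... 3391 characters left out ...]
ow deck [0.037 0.041 0.044] Y -0.07404007468702527 0.0741230696205915
0.05 193 depth below deck [0.027 0.04  0.043] Y -0.07415998200561717 0.0740283995133939
0.06 195 depth below deck [0.027 0.041 0.044] Y -0.07407966370077738 0.07398379706667818
0.07 60 depth below deck [0.038 0.041 0.044] Y -0.07414433319767363 0.07231783909153311
0.08 2 depth below deck [0.012 0.017 0.021] Y 0.07387310329186908 0.07393326474904376
0.09 17 depth below deck [0.036 0.04  0.042] Y -0.07390386032539918 0.07276558628187603
t 5.90 tcp [0.49  0.182 0.2  ] rd [-0.149  0.238  0.2  ] head 117.1 F [-0.1 -0.3 -0.5] w 0.077 q [ 0.14  0.43  1.72 -0.    0.99 -0.33]
 -> xyz cm [-45.32 -22.95   4.01] yaw 61.422551646986165
```

View pics/mix2.png

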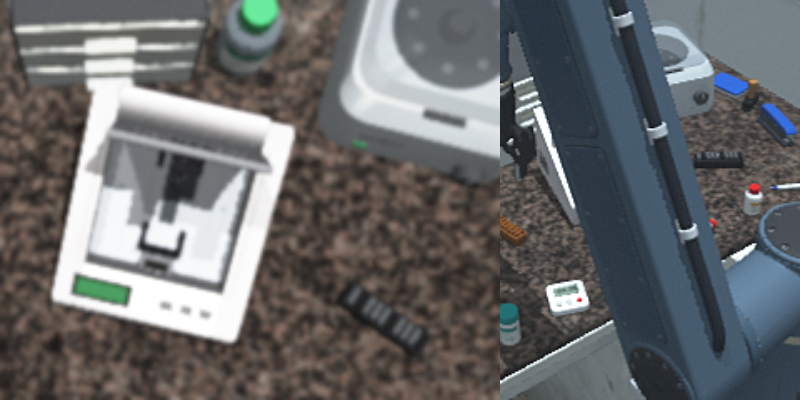

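The hatch is still swinging up in this shot. The bay's U-shaped front end shows at about (304,186), the catch juts out above it, and nothing on the bench has been disturbed. Next I go to the rack and grip it near one end, so that the vertical hand stays clear of the catch later.

```bash
python3 -m pendant '{"claw":[0,0,0,0,0,0,0,0],"xyz":[[-3.5,-2,0],[-7,-4,0],[-10.5,-6,0],[-14,-8,0],[-17.5,-10,0],[-21,-12,0],[-24.5,-13.8,0],[-28,-15.8,0]],"yaw":[7,14,21,28,35,42,49,56]}'; python3 -c "
from h import *
go([.468,-.3628,.1],55.7)"
```

```text
time: 6.57
tool_pos: [0.4763, -0.1419, 0.2007]
ee_rot: [0.863, 0.505, 0.0, 0.0]
wrist_force: [0.6, -0.4, -0.6]
width: 0.0854
grasp_force: 0.0
t 6.57 tcp [ 0.4763 -0.1419  0.2007] rd [-0.0959 -0.0813  0.2007] head 60.7 F [ 0.6 -0.4 -0.6] w 0.085 q [-0.51  0.4   1.78  0.    0.96 -0.  ]
 -> xyz cm [-19.67  10.08  10.08] yaw 5.001214219398548
```

```bash
python3 -m pendant '{"claw":[0,0,0,0,0,0,0,0],"xyz":[[-4,2,0],[-8,4,0],[-12,6,2],[-16,8,4],[-19.7,10.1,6],[-19.7,10.1,9],[-19.7,10.1,10],[-19.7,10.1,10]],"yaw":[5,5,5,5,5,5,5,5]}'
python3 - <<'E'
from h import *
np.set_printoptions(precision=4,suppress=True)
s=telemetry.read_state();im,d=cams.get_image("wrist");save("w3",im);P=cloud("wrist",d,s)
m=(P[...,2]>.012)&(P[...,2]<.06)&(d>0)&(np.hypot(P[...,0]-.4928,P[...,1]+.3265)<.08)
n,lab,st,ce=cv2.connectedComponentsWithStats(m.astype(np.uint8))
for k in np.argsort(-st[1:,4])[:3]+1:
    q=P[lab==k];print(len(q),cv2.minAreaRect(q[:,:2].astype(np.float32)),np.percentile(q[:,2],[50,90,98]))
for r in spotter.tip_of("wrist","rack_centre"): 
    u,v=map(int,r["centre"]);print(r,P[min(v,419),min(u,559)])
# hatch now
im,d=cams.get_image("top");np.save("top3.npy",d);P=cloud("top",d);T=inrd(P)[d>0];T=T[(abs(T[:,1])<.1)&(T[:,0]>-.11)&(T[:,0]<.11)]
H=T[T[:,2]>.0997+.4663*T[:,0]+.012]
for z in np.arange(.14,.34,.02):
    q=H[abs(H[:,2]-z)<.01]
    if len(q): print("%.2f"%z,len(q),"X",np.percentile(q[:,0],[0,10,50,90,100]),"Y",np.percentile(q[:,1],[0,50,100]))
q=H[(abs(H[:,1])<.012)&(H[:,2]>.22)];print("catch X,z",q[np.argsort(q[:,0])[:10:3]])
go([.468,-.3628,.012],55.7)
E
```

```text
time: 7.23
tool_pos: [0.4669, -0.3612, 0.0965]
ee_rot: [0.883, 0.468, -0.001, -0.003]
wrist_force: [-0.4, 0.1, 0.1]
width: 0.0853
grasp_force: 0.0
5967 ((0.48937729001045227, -0.3293217122554779), (0.1031951755285263, 0.028120212256908417), 56.097965240478516) [0.0245 0.0262 0.0268]
{'centre': [273.5, 162.9], 'score': 0.77} [ 0.4889 -0.3248  0.0273]
0.14 23 X [0.0691 0.0698 0.0709 0.072  0.0721] Y [-0.0615  0.0137  0.0688]
0.16 33 X [0.0681 0.0684 0.0694 0.0705 0.0709] Y [-0.0685  0.0115  0.0712]
0.18 42 X [0.0635 0.065  0.0665 0.0678 0.0682] Y [-0.0702 -0.0201  0.0703]
0.20 41 X [0.0607 0.0619 0.0629 0.0643 0.0651] Y [-0.0707  0.0176  0.0676]
0.22 41 X [0.0579 0.0589 0.0602 0.0613 0.0617] Y [-0.065   0.0234  0.0697]
0.24 32 X [0.0536 0.0566 0.0576 0.0583 0.0585] Y [-0.071  -0.0186  0.0712]
0.26 241 X [0.0149 0.0185 0.0362 0.0527 0.0544] Y [-0.0715 -0.0004  0.0706]
0.28 365 X [0.0216 0.0457 0.0527 0.0569 0.0601] Y [-0.0725  0.0005  0.0711]
catch X,z [[0.0149 0.0003 0.2632]
 [0.0152 0.007  0.2645]
 [0.0156 0.0049 0.265 ]
 [0.0158 0.0117 0.267 ]]
t 7.38 tcp [ 0.4697 -0.3603  0.1011] rd [-0.0569 -0.2963  0.1011] head 56.1 F [-0.9 -0.1  0. ] w 0.085 q [-0.84  0.66  1.62  0.    0.86 -0.25]
 -> xyz cm [-0.31 -0.01  8.91] yaw 0.3762929486091764
```

View pics/w3.png

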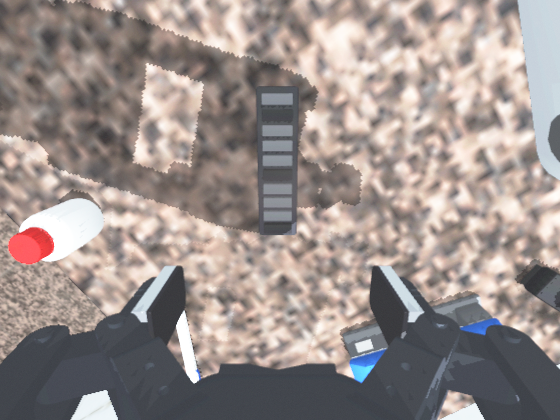

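```bash
python3 -m pendant '{"claw":[0,0,0,0,0,0,0,0],"xyz":[[-0.45,0,3],[-0.45,0,6],[-0.45,0,8],[-0.45,0,9.1],[-0.45,0,9.1],[-0.45,0,9.1],[-0.45,0,9.1],[-0.45,0,9.1]],"yaw":[0.4,0.4,0.4,0.4,0.4,0.4,0.4,0.4]}' 60; python3 -m pendant '{"claw":[0.5,1,1,1,1,1,1,1],"xyz":[[0,0,0],[0,0,0],[0,0,0],[0,0,0],[0,0,0],[0,0,0],[0,0,0],[0,0,0]],"yaw":[0,0,0,0,0,0,0,0]}' 60;python3 -m pendant '{"claw":[1,1,1,1],"xyz":[[0,0,-0.2],[0,0,-0.5],[0,0,-1],[0,0,-1]],"yaw":[0,0,0,0]}'
python3 - <<'E'
from h import *
s=telemetry.read_state();im,d=cams.get_image("wrist");save("w4",im);P=cloud("wrist",d,s);M=R.from_quat(s["ee_rot"]).as_matrix()
L=(P-s["tool_pos"])@M
m=(abs(L[...,1])<.016)&(L[...,2]>-.04)&(L[...,2]<.02)&(d>0)&(L[...,0]>-.03)&(L[...,0]<.13)
for x in np.arange(0,.12,.01):
    q=L[m&(abs(L[...,0]-x)<.005)];print("%.2f"%x,len(q),np.round(np.percentile(q[:,2],[2,10,50]),4) if len(q) else "")
go(s["tool_pos"],56)
E
```

```text
time: 8.05
tool_pos: [0.4685, -0.3647, 0.0114]
ee_rot: [0.884, 0.467, 0.0, 0.002]
wrist_force: [0.7, 0.2, 0.5]
width: 0.0851
grasp_force: 0.0
time: 8.72
tool_pos: [0.4676, -0.3641, 0.01]
ee_rot: [0.884, 0.467, 0.0, 0.0]
wrist_force: [-0.6, 0.8, 5.9]
width: 0.0264
grasp_force: 59.5
time: 9.05
tool_pos: [0.4677, -0.3641, 0.0201]
ee_rot: [0.884, 0.467, 0.0, 0.0]
wrist_force: [-0.5, 0.6, -1.6]
width: 0.0261
grasp_force: 58.8
0.00 1612 [-0.0385 -0.0371 -0.0157]
0.01 1993 [-0.0379 -0.0361 -0.0156]
0.02 1289 [-0.0165 -0.016  -0.0148]
0.03 1379 [-0.0166 -0.016  -0.0147]
0.04 1449 [-0.0164 -0.0159 -0.0147]
0.05 1547 [-0.0166 -0.016  -0.0146]
0.06 1692 [-0.0165 -0.0159 -0.0146]
0.07 1743 [-0.0165 -0.0159 -0.0145]
0.08 1965 [-0.0165 -0.0159 -0.0145]
0.09 1432 [-0.0163 -0.0156 -0.0096]
0.10 391 [0.0185 0.019  0.0196]
0.11 555 [0.0186 0.0191 0.0196]
t 9.10 tcp [ 0.4677 -0.3641  0.0198] rd [-0.0581 -0.3005  0.0198] head 55.7 F [-0.3  0.2 -1.4] w 0.026 q [-0.85  0.79  1.65  0.    0.7  -0.25]
 -> xyz cm [ 0.    0.01 -0.02] yaw -0.3260786058551446
```

View pics/w4.png

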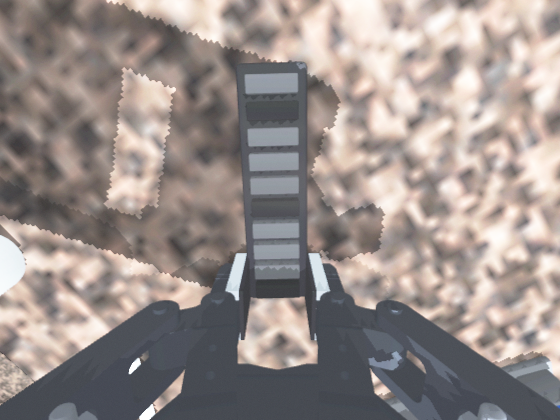

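Run:
```python
from h import *
np.set_printoptions(precision=4,suppress=True)
c,s_=np.cos(np.radians(25)),np.sin(np.radians(25))
for f in ("top2","top3"):
    d=np.load(f+".npy");T=inrd(cloud("top",d))[d>0];T=T[(abs(T[:,1])<.073)&(T[:,0]>-.07)&(T[:,0]<.09)]
    S=(T[:,0])*c+(T[:,2]-.0997)*s_; N=-(T[:,0])*s_+(T[:,2]-.0997)*c   # along slope, normal from deck
    fl=(N<-.036)&(N>-.046);n0=np.median(N[fl]);print(f,"floor N",n0,"S range floor",np.percentile(S[fl],[0,1,99,100]))
    m=(N-n0>.010)&(N-n0<.019)
    for a in np.arange(-.08,.09,.006):
        q=m&(abs(S-a)<.003)
        if q.any(): print("  S %.3f"%a,q.sum(),"N",np.median(N[q]-n0),"Y",np.sort(T[q,1])[[0,-1]], "inner",np.round(np.sort(abs(T[q,1]))[:2],3))
```

```text
top2 floor N -0.0406737513197957 S range floor [-0.0716 -0.0697  0.0552  0.0569]
  S -0.074 1 N 0.01197293359089159 Y [-0.0495 -0.0495] inner [0.049]
  S -0.068 43 N 0.015052607380438912 Y [-0.0709  0.0686] inner [0.003 0.019]
  S -0.056 1 N 0.01710206247105837 Y [0.0172 0.0172] inner [0.017]
  S -0.050 29 N 0.014342569169833945 Y [-0.022   0.0216] inner [0.    0.001]
  S -0.044 27 N 0.013132603172279673 Y [-0.0214  0.0228] inner [0.    0.002]
  S -0.038 10 N 0.014222517240073555 Y [-0.0226  0.0234] inner [0.018 0.019]
  S -0.032 9 N 0.012928817882261887 Y [-0.0229  0.0227] inner [0.018 0.018]
  S -0.026 8 N 0.0149194848731173 Y [-0.0222  0.0233] inner [0.018 0.019]
  S -0.020 6 N 0.01419596854845715 Y [-0.0215  0.0219] inner [0.018 0.019]
  S 0.046 6 N 0.013336335770671908 Y [-0.0234  0.0235] inner [0.019 0.019]
  S 0.052 8 N 0.013478637052573792 Y [-0.0226  0.0234] inner [0.018 0.02 ]
  S 0.058 4 N 0.014879462257678807 Y [-0.0233  0.0214] inner [0.018 0.019]
top3 floor N -0.040664214354574305 S range floor [-0.071  -0.0694  0.0709  0.0737]
  S -0.068 45 N 0.014935348583295711 Y [-0
[... 296 characters left out ...]
0.0234] inner [0.018 0.018]
  S -0.032 9 N 0.014164093422476355 Y [-0.0214  0.0227] inner [0.018 0.018]
  S -0.026 10 N 0.014641558056579964 Y [-0.0227  0.0233] inner [0.018 0.019]
  S -0.020 4 N 0.013555554254263552 Y [-0.0214  0.0219] inner [0.018 0.019]
  S 0.040 1 N 0.014723490303238211 Y [-0.0189 -0.0189] inner [0.019]
  S 0.046 7 N 0.014089121050490573 Y [-0.0233  0.0216] inner [0.019 0.019]
  S 0.052 8 N 0.014140267105848802 Y [-0.022   0.0233] inner [0.018 0.02 ]
  S 0.058 6 N 0.01361290183989523 Y [-0.0233  0.022 ] inner [0.018 0.019]
  S 0.064 8 N 0.014684984131695692 Y [-0.022   0.0232] inner [0.016 0.018]
  S 0.070 11 N 0.013577893557908342 Y [-0.0233  0.0219] inner [0.011 0.011]
```

Run:
```python
from h import *
np.set_printoptions(precision=4,suppress=True,linewidth=160)
c,s_=np.cos(np.radians(25)),np.sin(np.radians(25))
for f in ("top1","top2","top3"):
    d=np.load(f+".npy");T=inrd(cloud("top",d))[d>0];T=T[(abs(T[:,1])<.073)&(T[:,0]>-.07)&(T[:,0]<.1)]
    S=(T[:,0])*c+(T[:,2]-.0997)*s_; N=-(T[:,0])*s_+(T[:,2]-.0997)*c+.0407
    m=(N>.0115)&(N<.018)
    a=np.sort(S[m&(abs(T[:,1])<.014)&(S<0)&(S>-.06)]);print(f,"front stop S",a[[0,1,2,-3,-2,-1]])
    fl=np.sort(S[(abs(N)<.003)&(abs(T[:,1])<.014)&(S<0)]);print("  floor just inside",fl[fl>-.046][:6])
    r=m&(abs(abs(T[:,1])-.0205)<.005)
    a=np.sort(S[r&(S<.01)&(S>-.06)]);b=np.sort(S[r&(S>.01)]);print("  front rail end",a[-5:],"rear rail start",b[:5])
    a=np.sort(S[m&(abs(T[:,1])<.014)&(S>.03)]);print("  rear stop",a[:5],a[-3:]);print("  floor end",np.sort(S[(abs(N)<.003)&(abs(T[:,1])<.014)])[-4:], "Y rail mid",np.median(T[r&(T[:,1]>0),1]),np.median(T[r&(T[:,1]<0),1]))
```

```text
top1 front stop S [-0.0514 -0.0508 -0.0507 -0.0442 -0.044  -0.0437]
  floor just inside [-0.0454 -0.0449 -0.0446 -0.0444 -0.044  -0.0431]
  front rail end [-0.0242 -0.0235 -0.0234 -0.022  -0.0215] rear rail start []
  rear stop [] []
  floor end [0.0816 0.0819 0.0822 0.0823] Y rail mid 0.02009892052676712 -0.02009917234437614
top2 front stop S [-0.0511 -0.0508 -0.0507 -0.0448 -0.0443 -0.0442]
  floor just inside [-0.0452 -0.045  -0.0446 -0.0441 -0.0439 -0.0438]
  front rail end [-0.0228 -0.0216 -0.0209 -0.0206 -0.0205] rear rail start [0.0434 0.0439 0.0449 0.047  0.0472]
  rear stop [] []
  floor end [0.056  0.082  0.0821 0.0827] Y rail mid 0.020278121786685324 -0.020672802567086847
top3 front stop S [-0.0504 -0.0504 -0.0504 -0.0445 -0.0435 -0.0431]
  floor just inside [-0.0453 -0.0452 -0.0444 -0.044  -0.0435 -0.0434]
  front rail end [-0.0247 -0.0231 -0.0224 -0.0219 -0.021 ] rear rail start [0.0429 0.0434 0.0444 0.0449 0.0464]
  rear stop [0.0674 0.0683 0.0702 0.0704] [0.0683 0.0702 0.0704]
  floor end [0.0564 0.0595 0.0617 0.0705] Y rail mid 0.020263472352417714 -0.020790184945897718
```

```bash
python3 -m pendant '{"claw":[1,1,1,1,0.4,0.4,0.4,0.4],"xyz":[[0,0,0.5],[0,0,0.95],[0,0,1.0],[0,0,1.0],[0,0,1.0],[0,0,1.0],[-0.4,0,0.9],[-0.75,0,0.85]],"yaw":[0,0,0,0,0,0,0,0]}' 60; python3 -m pendant '{"claw":[0.4,1,1,1,1,1,1,1],"xyz":[[0,0,0],[0,0,0],[0,0,0],[0,0,0],[0,0,0],[0,0,-0.2],[0,0,-3],[0,0,-6]],"yaw":[0,0,0,0,0,0,0,0]}' 70
python3 - <<'E'
from h import *
s=telemetry.read_state();im,d=cams.get_image("wrist");save("w5",im);P=cloud("wrist",d,s);M=R.from_quat(s["ee_rot"]).as_matrix()
L=(P-s["tool_pos"])@M
m=(abs(L[...,1])<.016)&(L[...,2]>-.04)&(L[...,2]<.02)&(d>0)&(L[...,0]>-.03)&(L[...,0]<.13)
for x in np.arange(0,.12,.01):
    q=L[m&(abs(L[...,0]-x)<.005)];print("%.2f"%x,len(q),np.round(np.percentile(q[:,2],[2,10,50]),4) if len(q) else "")
q=L[m&(L[...,2]<-.005)];print("far end",np.percentile(q[:,0],[99,99.9,100]))
go(rd(-.075,-.02,.26),-12)
E
```

```text
time: 9.77
tool_pos: [0.463, -0.3701, 0.0106]
ee_rot: [0.884, 0.467, -0.0, -0.0]
wrist_force: [0.1, -0.0, -0.4]
width: 0.0511
grasp_force: 0.0
time: 10.43
tool_pos: [0.4618, -0.3683, 0.0693]
ee_rot: [0.884, 0.467, -0.001, -0.003]
wrist_force: [0.1, -0.1, -0.7]
width: 0.0249
grasp_force: 69.3
0.00 1004 [-0.0391 -0.0375 -0.0151]
0.01 2073 [-0.0379 -0.0365 -0.0144]
0.02 1273 [-0.0151 -0.0146 -0.0134]
0.03 1362 [-0.015  -0.0145 -0.0132]
0.04 1447 [-0.0149 -0.0143 -0.013 ]
0.05 1540 [-0.0147 -0.0142 -0.0128]
0.06 1639 [-0.0147 -0.0141 -0.0126]
0.07 1733 [-0.0145 -0.014  -0.0124]
0.08 1903 [-0.0143 -0.0138 -0.0124]
0.09 2012 [-0.0143 -0.0137 -0.0121]
0.10 926 [-0.0136 -0.0126 -0.0069]
0.11 0 
far end [0.09938149 0.10043046 0.10065388]
t 10.48 tcp [ 0.465  -0.3716  0.0761] rd [-0.0592 -0.3084  0.0761] head 55.7 F [ 1.5 -1.1  1.7] w 0.026 q [-0.86  0.7   1.63  0.    0.81 -0.26]
 -> xyz cm [ 26.05 -12.3  -18.5 ] yaw 67.69459111228569
```

```bash
python3 -c "
from h import *
go(rd(-.11,0,.16),-12)"
```

```text
t 10.48 tcp [ 0.465  -0.3716  0.0761] rd [-0.0592 -0.3084  0.0761] head 55.7 F [ 1.5 -1.1  1.7] w 0.026 q [-0.86  0.7   1.63  0.    0.81 -0.26]
 -> xyz cm [ 26.59 -16.35  -8.53] yaw 67.69459111228569
```

```bash
python3 -m pendant '{"claw":[1,1,1,1,1,1,1,1],"xyz":[[0,-2,-3],[3,-4.5,-6],[6,-7,-8.5],[9.5,-9,-8.5],[13,-10.5,-8.5],[16.5,-12,-8.5],[20,-13.5,-8.5],[23.5,-15,-8.5]],"yaw":[7,14,21,28,35,42,49,56]}' 60; python3 -m pendant '{"claw":[1,1,1],"xyz":[[0,0,0],[0,0,0],[0,0,0]],"yaw":[6,11.7,11.7]}' ; python3 -c "
from h import *
go(rd(-.08,0,.14),-12)"
```

```text
time: 11.15
tool_pos: [0.4696, -0.1009, 0.1561]
ee_rot: [1.0, 0.015, 0.0, -0.0]
wrist_force: [1.1, 0.2, -1.1]
width: 0.0253
grasp_force: 69.3
time: 11.4
tool_pos: [0.4698, -0.1016, 0.1559]
ee_rot: [0.997, -0.083, -0.0, -0.0]
wrist_force: [0.0, 0.0, -1.2]
width: 0.0255
grasp_force: 69.3
t 11.40 tcp [ 0.4698 -0.1016  0.1559] rd [-0.1106 -0.0433  0.1559] head -9.6 F [ 0.   0.  -1.2] w 0.025 q [-0.45  0.45  1.86  0.    0.82  1.29]
 -> xyz cm [ 3.25 -4.19  1.59] yaw 2.444316897421686
```

```bash
python3 -m pendant '{"claw":[1,1,1,1,1],"xyz":[[1,-2.5,0.3],[3.2,-4.2,1.2],[3.2,-4.2,1.6],[3.2,-4.2,1.6],[3.2,-4.2,1.6]],"yaw":[2.4,2.4,2.4,2.4,2.4]}' 60
python3 - <<'E'
from h import *
np.set_printoptions(precision=4,suppress=True,linewidth=150)
s=telemetry.read_state();im,d=cams.get_image("wrist");save("w6",im);P=cloud("wrist",d,s);T=inrd(P)
c,s_=np.cos(np.radians(25)),np.sin(np.radians(25))
S=T[...,0]*c+(T[...,2]-.0997)*s_;N=-T[...,0]*s_+(T[...,2]-.0997)*c+.0407
ok=(d>0)&(abs(T[...,1])<.09)
fl=ok&(abs(N)<.006)&(S>-.04)&(S<.07);print("floor N",np.median(N[fl]),fl.sum())
r=ok&(N>.010)&(N<.018)&(abs(T[...,1])<.03)&(S>-.06)&(S<.09)
for a in np.arange(-.06,.09,.01):
    q=r&(abs(S-a)<.005)
    if q.sum()>3:
        y=T[q][:,1];print("S %.2f"%a,q.sum(),"Y+",np.percentile(y[y>0],[5,95]) if (y>0).any() else "","Y-",np.percentile(y[y<0],[5,95]) if (y<0).any() else "")
M=R.from_quat(s["ee_rot"]).as_matrix();L=(P-s["tool_pos"])@M
k=(L[...,2]>-.03)&(L[...,2]<.0)&(abs(L[...,1])<.03)&(d>0)
for x in (.03,.06,.09):
    q=k&(abs(L[...,0]-x)<.005);print("rack y at x",x,np.percentile(L[q][:,1],[2,98]),"top z",np.percentile(L[q][:,2],10))
print("rack rd Y",np.percentile(T[k&(L[...,0]>.08)][:,1],[2,98]),"end X",np.percentile(T[k][:,0],99.5))
go(rd(-.045,0,.12),-12)
E
```

```text
time: 11.82
tool_pos: [0.5075, -0.0669, 0.1394]
ee_rot: [0.995, -0.104, -0.001, -0.0]
wrist_force: [-0.0, -0.7, -0.6]
width: 0.0253
grasp_force: 69.3
floor N 0.0008566411858630975 25596
S -0.05 29 Y+  Y- [-0.0266 -0.0243]
S -0.04 56 Y+  Y- [-0.0264 -0.0238]
S -0.03 75 Y+  Y- [-0.0264 -0.023 ]
S -0.02 29 Y+  Y- [-0.0262 -0.0229]
S 0.04 178 Y+ [0.0143 0.0196] Y- [-0.0264 -0.021 ]
rack y at x 0.03 [-0.0125  0.0142] top z -0.014523583574402877
rack y at x 0.06 [-0.0132  0.0134] top z -0.014125598873042627
rack y at x 0.09 [-0.0139  0.0127] top z -0.013625060512438893
rack rd Y [-0.014   0.0125] end X 0.020595270122433153
t 11.87 tcp [ 0.5074 -0.0671  0.1397] rd [-0.081  -0.0017  0.1397] head -12.0 F [ 0.2 -0.3 -0.7] w 0.025 q [-0.35  0.52  1.8  -0.    0.83  1.43]
 -> xyz cm [ 3.61 -0.17  1.96] yaw 0.030546866154651298
```

View pics/w6.png

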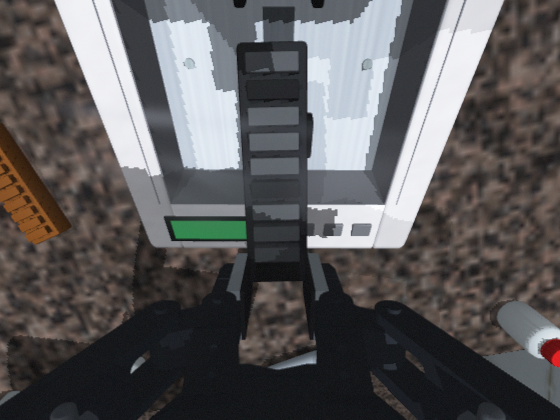

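The wrist view shows the rack level in the fingers over the front strip, end at (270,45), pointing at the rear rails at (240,0) and (318,0). It's about 2 mm off the rail midline, so I correct that on the way in.

```bash
python3 -m pendant '{"claw":[1,1,1,1,1,1,1,1],"xyz":[[2,0.1,1],[3.6,0.1,2],[4.2,0.1,2.4],[4.7,0.1,2.8],[4.7,0.1,3.1],[4.7,0.1,3.4],[4.7,0.1,3.6],[4.7,0.1,3.6]],"yaw":[1,1,1,1,1,1,1,1]}' 40
python3 - <<'E'
from h import *
np.set_printoptions(precision=4,suppress=True,linewidth=150)
s=telemetry.read_state();im,d=cams.get_image("wrist");save("w7",im);P=cloud("wrist",d,s);T=inrd(P)
c,s_=np.cos(np.radians(25)),np.sin(np.radians(25))
S=T[...,0]*c+(T[...,2]-.0997)*s_;N=-T[...,0]*s_+(T[...,2]-.0997)*c+.0407
r=(d>0)&(N>.010)&(N<.018)&(abs(T[...,1])<.032)&(S>-.06)&(S<.09)
for a in np.arange(-.06,.09,.01):
    q=r&(abs(S-a)<.005)
    if q.sum()>3:
        y=T[q][:,1];print("S %.2f"%a,q.sum(),"Y+",np.percentile(y[y>0],[5,95]) if (y>0).any() else "","Y-",np.percentile(y[y<0],[5,95]) if (y<0).any() else "")
M=R.from_quat(s["ee_rot"]).as_matrix();L=(P-s["tool_pos"])@M
k=(L[...,2]>-.025)&(L[...,2]<-.010)&(abs(L[...,1])<.016)&(d>0)&(L[...,0]<.115)
for x in (.03,.06,.09):
    q=k&(abs(L[...,0]-x)<.005);print("rack Y at x",x,np.percentile(T[q][:,1],[2,98]),"top z",np.percentile(L[q][:,2],10))
im2,d2=cams.get_image("top");save("top7",cv2.resize(im2[100:230,255:385],(600,600)))
go(rd(-.034,-.0027,.098),-11)
E
```

```text
time: 12.53
tool_pos: [0.5526, -0.0772, 0.1036]
ee_rot: [0.994, -0.113, -0.001, -0.0]
wrist_force: [-2.8, 0.7, -0.9]
width: 0.0254
grasp_force: 69.4
S -0.05 82 Y+ [0.0167 0.02  ] Y- [-0.0264 -0.0231]
S -0.04 140 Y+ [0.0165 0.0201] Y- [-0.0262 -0.0226]
S -0.03 190 Y+ [0.0161 0.0199] Y- [-0.0262 -0.0221]
S -0.02 97 Y+ [0.016  0.0197] Y- [-0.0262 -0.022 ]
S 0.04 312 Y+ [0.0143 0.0196] Y- [-0.0262 -0.0208]
S 0.05 691 Y+ [0.0142 0.0197] Y- [-0.0263 -0.0208]
S 0.06 1115 Y+ [0.0039 0.0195] Y- [-0.0261 -0.0039]
S 0.07 1369 Y+ [0.0008 0.0187] Y- [-0.025  -0.0015]
rack Y at x 0.03 [-0.0129  0.0062] top z -0.014976432509533375
rack Y at x 0.06 [-0.0128  0.0063] top z -0.014995059695015517
rack Y at x 0.09 [-0.0127  0.0063] top z -0.015038679532778286
t 12.63 tcp [ 0.5527 -0.0771  0.1039] rd [-0.0346 -0.0021  0.1039] head -13.0 F [-4.   0.1 -0.4] w 0.025 q [-0.34  0.62  1.71 -0.    0.82  1.46]
 -> xyz cm [0.07 0.06 0.59] yaw -1.986489878901608
```

View pics/w7.png

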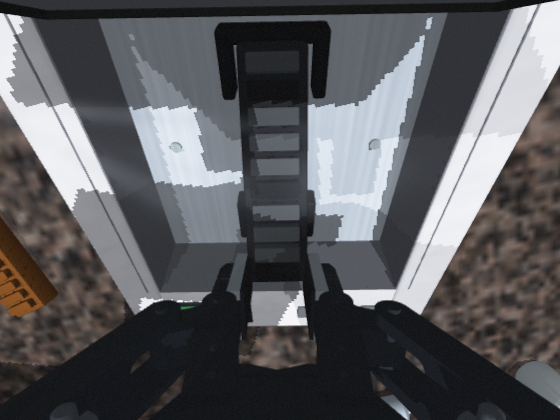

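```bash
python3 -m pendant '{"claw":[1,1,1,1,1,1,1,1],"xyz":[[-0.2,0,0],[-0.35,0,0],[-0.35,0,0.2],[-0.35,0,0.4],[-0.35,0,0.6],[-0.35,0,0.8],[-0.35,0,0.8],[-0.35,0,0.8]],"yaw":[0,0,0,0,0,0,0,0]}' 40; python3 -m pendant '{"claw":[1,1,1,1],"xyz":[[0,0,0.2],[0,0,0.4],[0,0,0.6],[0,0,0.6]],"yaw":[0,0,0,0]}' 40;  python3 -c "
from h import *
go(rd(-.038,-.0027,.098),-13)"
```

```text
time: 13.3
tool_pos: [0.5511, -0.0769, 0.096]
ee_rot: [0.994, -0.113, 0.0, 0.0]
wrist_force: [0.1, -0.9, -0.2]
width: 0.0254
grasp_force: 69.4
time: 13.63
tool_pos: [0.5506, -0.0768, 0.0898]
ee_rot: [0.994, -0.113, -0.0, -0.0]
wrist_force: [-1.7, 0.8, 1.3]
width: 0.0254
grasp_force: 69.9
t 13.63 tcp [ 0.5506 -0.0768  0.0898] rd [-0.0367 -0.0021  0.0898] head -13.0 F [-1.7  0.8  1.3] w 0.025 q [-0.34  0.64  1.72 -0.    0.78  1.46]
 -> xyz cm [-0.13  0.06 -0.82] yaw 0.0043617301231506644
```

```bash
python3 -m pendant '{"claw":[1,1,1,1,1,1,1,1],"xyz":[[0,0,0.25],[0,0,0.5],[0,0,0.75],[0,0,1.0],[0,0,1.2],[0,0,1.4],[0,0,1.6],[0,0,1.6]],"yaw":[0,0,0,0,0,0,0,0]}' 40;  python3 - <<'E'
from h import *
np.set_printoptions(precision=4,suppress=True,linewidth=150)
s=telemetry.read_state();im,d=cams.get_image("wrist");save("w8",im);P=cloud("wrist",d,s);T=inrd(P)
M=R.from_quat(s["ee_rot"]).as_matrix();L=(P-s["tool_pos"])@M
for x in np.arange(.02,.11,.01):
    q=(abs(L[...,0]-x)<.003)&(abs(L[...,1])<.01)&(d>0)&(L[...,2]<.03);print("%.2f"%x,q.sum(),np.percentile(L[q][:,2],[2,10,50]) if q.any() else "")
go(rd(-.03,-.0027,.072),-13)
E
```

```text
time: 14.3
tool_pos: [0.5502, -0.0763, 0.0734]
ee_rot: [0.994, -0.113, -0.001, -0.0]
wrist_force: [-3.5, 2.6, 3.1]
width: 0.0254
grasp_force: 66.9
0.02 1318 [-0.0965 -0.0954 -0.0833]
0.03 572 [-0.0225 -0.022  -0.0206]
0.04 622 [-0.0252 -0.0247 -0.0232]
0.05 652 [-0.028  -0.0275 -0.0263]
0.06 745 [-0.0305 -0.03   -0.0291]
0.07 910 [-0.0332 -0.0326 -0.0317]
0.08 1202 [-0.0359 -0.0353 -0.0342]
0.09 1520 [-0.0386 -0.0378 -0.0367]
0.10 797 [-0.0337 -0.0332 -0.0323]
t 14.35 tcp [ 0.5503 -0.0764  0.0736] rd [-0.0372 -0.0019  0.0736] head -13.0 F [-4.7  2.3  3.4] w 0.025 q [-0.34  0.67  1.73  0.    0.74  1.46]
 -> xyz cm [0.72 0.07 0.16] yaw 0.02904101943437354
```

View pics/w8.png

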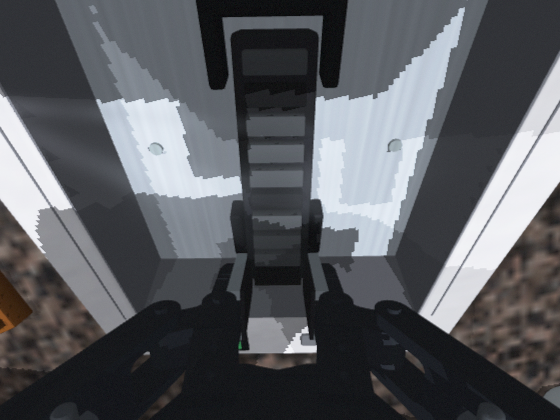

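```bash
python3 -m pendant '{"claw":[1,1,1,1,1,1,1,1],"xyz":[[0.2,0,0],[0.4,0,0.05],[0.6,0,0.1],[0.75,0,0.15],[0.75,0,0.3],[0.75,0,0.45],[0.75,0,0.6],[0.75,0,0.6]],"yaw":[0,0,0,0,0,0,0,0]}' 40;  cat > tilt.py <<'E'
from h import *
np.set_printoptions(precision=4,suppress=True,linewidth=150)
s=telemetry.read_state();im,d=cams.get_image("wrist");save("w_%.1f"%s["time"],im);P=cloud("wrist",d,s);T=inrd(P)
M=R.from_quat(s["ee_rot"]).as_matrix();L=(P-s["tool_pos"])@M
z=[np.percentile(L[(abs(L[...,0]-x)<.003)&(abs(L[...,1])<.01)&(d>0)&(L[...,2]<.03)][:,2],6) for x in (.04,.05,.06,.07,.08)]
print("tilt",np.degrees(np.arctan(-np.polyfit([.04,.05,.06,.07,.08],z,1)[0])),z)
go(rd(-.03,-.0027,.06),-13)
E
python3 tilt.py
```

```text
time: 15.02
tool_pos: [0.5554, -0.0777, 0.067]
ee_rot: [0.994, -0.113, -0.003, -0.001]
wrist_force: [-7.6, 1.2, 1.6]
width: 0.0253
grasp_force: 66.8
tilt 19.168238750969607 [np.float64(-0.028781911472909736), np.float64(-0.032320910602947346), np.float64(-0.03602887600839159), np.float64(-0.0393113579251216), np.float64(-0.04266745788912412)]
t 15.07 tcp [ 0.5554 -0.0777  0.0671] rd [-0.0319 -0.002   0.0671] head -13.0 F [-6.8  1.5  1.1] w 0.025 q [-0.34  0.68  1.72 -0.    0.75  1.46]
 -> xyz cm [0.2  0.06 0.71] yaw 0.013412005796197946
```

```bash
ls pics | tail -3; python3 -c "
import cv2;im=cv2.imread('pics/w_15.0.png') 
im=cv2.imread('pics/w_15.1.png') if im is None else im
cv2.imwrite('pics/w9.png',cv2.resize(im[0:280,170:390],(471,600)))"
```

```text
w7.png
w8.png
w_15.0.png
```

View pics/w9.png

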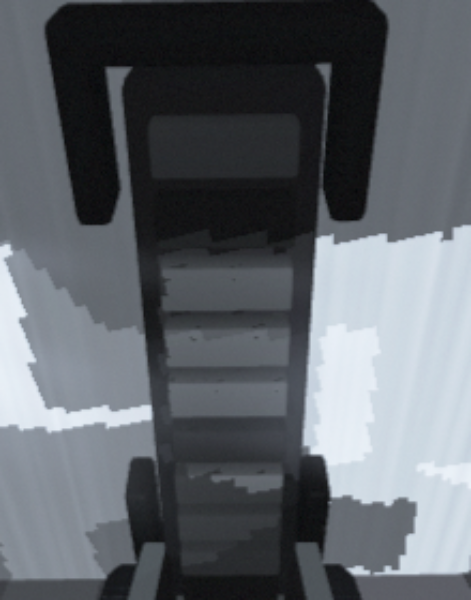

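```bash
python3 -m pendant '{"claw":[1,1,1,1,1,1],"xyz":[[-0.2,0,0],[-0.2,0,0.1],[-0.2,0,0.25],[-0.2,0,0.4],[-0.2,0,0.5],[-0.2,0,0.5]],"yaw":[0,0,0,0,0,0]}' 40; python3 tilt.py
```

```text
time: 15.57
tool_pos: [0.5563, -0.0782, 0.0628]
ee_rot: [0.994, -0.113, 0.0, 0.0]
wrist_force: [-5.4, -0.5, 2.0]
width: 0.0255
grasp_force: 66.4
tilt 20.69668133964337 [np.float64(-0.030498203473447703), np.float64(-0.034456184749263694), np.float64(-0.03808620991051031), np.float64(-0.041823181022700266), np.float64(-0.04570482140514984)]
t 15.62 tcp [ 0.5563 -0.0782  0.0629] rd [-0.0309 -0.0024  0.0629] head -13.0 F [-4.9  0.2  2.6] w 0.026 q [-0.34  0.69  1.72 -0.    0.73  1.46]
 -> xyz cm [0.09 0.03 0.29] yaw -0.0027153654718006237
```

```bash
python3 -m pendant '{"claw":[1,1,1,1,1],"xyz":[[-0.1,0,0.1],[-0.1,0,0.2],[-0.1,0,0.3],[-0.1,0,0.4],[-0.1,0,0.4]],"yaw":[0,0,0,0,0]}' 40; python3 tilt.py
```

```text
time: 16.03
tool_pos: [0.5566, -0.0781, 0.0606]
ee_rot: [0.994, -0.113, 0.002, 0.0]
wrist_force: [-3.9, 1.2, 10.6]
width: 0.0252
grasp_force: 70.4
tilt 22.094070637261446 [np.float64(-0.03120699114779606), np.float64(-0.03547605149013579), np.float64(-0.039257225578670514), np.float64(-0.04316824451462301), np.float64(-0.047657762004201805)]
t 16.08 tcp [ 0.5566 -0.0781  0.0606] rd [-0.0306 -0.0022  0.0606] head -13.0 F [-2.8  0.7 11.4] w 0.025 q [-0.34  0.69  1.72  0.    0.72  1.46]
 -> xyz cm [0.06 0.05 0.06] yaw -0.030502972401166062
```

```bash
python3 -m pendant '{"claw":[1,0.7,0.65,0.6,0.5,0.4,0.4],"xyz":[[0,0,-0.1],[0,0,-0.1],[0,0,-0.1],[0,0,-0.1],[0,0,-0.1],[0,0,-0.1],[0,0,-0.1]],"yaw":[0,0,0,0,0,0,0]}' 20; python3 tilt.py
```

```text
time: 16.67
tool_pos: [0.5554, -0.0778, 0.0596]
ee_rot: [0.994, -0.113, 0.0, -0.0]
wrist_force: [-0.1, 1.2, 0.4]
width: 0.0513
grasp_force: 0.0
tilt 24.12159360426247 [np.float64(-0.03019226895312348), np.float64(-0.03476121351811846), np.float64(-0.03904733728361738), np.float64(-0.04310489089190624), np.float64(-0.04840912953007492)]
t 16.72 tcp [ 0.5553 -0.0778  0.0596] rd [-0.032  -0.0022  0.0596] head -13.0 F [-0.4 -0.4 -0. ] w 0.052 q [-0.34  0.7   1.73  0.    0.72  1.46]
 -> xyz cm [ 0.2   0.05 -0.04] yaw 0.0022522998848160114
```

```bash
python3 -m pendant '{"claw":[0.4,0.4,0.4,0.4,0.4,0.4,0.4,0.4],"xyz":[[0,0,-1],[-0.3,0,-3],[-1,0,-6],[-2.5,0,-8],[-4,0,-9],[-4,0,-9],[-4,0,-9],[-4,0,-9]],"yaw":[0,0,0,0,0,0,0,0]}'
cat > seat.py <<'E'
from h import *
np.set_printoptions(precision=4,suppress=True,linewidth=150)
s=telemetry.read_state();im,d=cams.get_image("wrist");save("w_seat%.1f"%s["time"],im);T=inrd(cloud("wrist",d,s))
c,s_=np.cos(np.radians(25)),np.sin(np.radians(25))
S=T[...,0]*c+(T[...,2]-.0997)*s_;N=-T[...,0]*s_+(T[...,2]-.0997)*c+.0407
ok=(d>0)&(abs(T[...,1]+.003)<.07)
fl=ok&(abs(N)<.006)&(abs(T[...,1]+.003)>.03)&(abs(S)<.04);A=np.c_[S[fl],np.ones(fl.sum())];print("floor N=a*S+b",np.linalg.lstsq(A,N[fl],rcond=None)[0])
for a in np.arange(-.06,.08,.01):
    q=ok&(abs(S-a)<.003)&(abs(T[...,1]+.003)<.02)&(N>.017)&(N<.06)
    if q.sum()>5: print("S %.2f"%a,q.sum(),"top N",np.percentile(N[q],[50,90,97]),"Y",np.percentile(T[q][:,1],[2,98]))
q=ok&(N>.02)&(N<.06)&(abs(T[...,1]+.003)<.02);print("S ext",np.percentile(S[q],[0.5,99.5]))
go(rd(-.07,0,.2),-12)
E
python3 seat.py
```

```text
time: 17.38
tool_pos: [0.5169, -0.069, 0.1499]
ee_rot: [0.994, -0.113, 0.001, 0.0]
wrist_force: [0.5, -0.6, -0.6]
width: 0.0513
grasp_force: 0.0
floor N=a*S+b [0.0005 0.0008]
S -0.06 303 top N [0.0251 0.0258 0.0261] Y [-0.0189  0.0132]
S -0.05 211 top N [0.0214 0.0242 0.0249] Y [-0.0193  0.0125]
S -0.04 106 top N [0.0215 0.0272 0.0274] Y [-0.0178  0.0093]
S -0.03 298 top N [0.0249 0.0273 0.0275] Y [-0.0175  0.0094]
S -0.02 326 top N [0.0248 0.0271 0.0275] Y [-0.0172  0.0094]
S -0.01 362 top N [0.0245 0.0271 0.0277] Y [-0.0171  0.0093]
S 0.00 371 top N [0.0254 0.0272 0.0276] Y [-0.0174  0.0092]
S 0.01 392 top N [0.0246 0.0275 0.0279] Y [-0.0177  0.0094]
S 0.02 399 top N [0.0255 0.0274 0.0279] Y [-0.0175  0.0095]
S 0.03 436 top N [0.0258 0.0274 0.0279] Y [-0.0177  0.0094]
S 0.04 509 top N [0.0258 0.0274 0.0279] Y [-0.0179  0.0093]
S 0.05 558 top N [0.0261 0.0275 0.028 ] Y [-0.0171  0.0091]
S ext [-0.2757  0.0524]
t 17.43 tcp [ 0.5169 -0.0691  0.1495] rd [-0.0714 -0.0016  0.1495] head -13.0 F [ 0.5 -0.2 -0.5] w 0.052 q [-0.35  0.51  1.77  0.    0.86  1.45]
 -> xyz cm [ 0.13 -0.17 -5.05] yaw -1.001617872664582
```

```bash
python3 -m pendant '{"claw":[0.4,0.4,0.6,1,1,1,1,1],"xyz":[[0,0,-4],[0,0,-8],[0,0,-12],[0,0,-16],[0,0,-18.5],[3,0,-18.5],[7,0,-18.5],[11,0,-18.5]],"yaw":[0,0,0,0,0,0,0,0]}' 40; python3 -m pendant '{"claw":[1,1,1,1,1],"xyz":[[3,0,0],[6,0,0],[8,0,0],[8,0,0],[8,0,0]],"yaw":[0,0,0,0,0]}'; python3 -c "
from h import *
go(rd(.112,0,.245),-12)"
```

```text
time: 18.1
tool_pos: [0.625, -0.0939, 0.3354]
ee_rot: [0.994, -0.113, 0.001, 0.0]
wrist_force: [0.7, 0.8, 0.3]
width: -0.0
grasp_force: 0.0
time: 18.52
tool_pos: [0.7018, -0.1118, 0.3323]
ee_rot: [0.994, -0.113, -0.002, -0.0]
wrist_force: [-0.6, 0.6, -0.4]
width: 0.0003
grasp_force: 0.0
t 18.52 tcp [ 0.7018 -0.1118  0.3323] rd [ 0.1185 -0.005   0.3323] head -13.0 F [-0.6  0.6 -0.4] w 0.000 q [-0.31  0.57  1.06 -0.    1.51  1.48]
 -> xyz cm [-0.62 -0.48  8.73] yaw -0.9993164083083172
```

```bash
python3 -m pendant '{"claw":[1,1,1,1,1,1,1,1],"xyz":[[0,-0.5,3],[0,-0.5,6],[-0.6,-0.5,7.2],[-0.6,-0.5,7.2],[-0.6,-0.5,7.2],[-2,-0.5,7.2],[-3,-0.5,7.2],[-3,-0.5,7.2]],"yaw":[-1,-1,-1,-1,-1,-1,-1,-1]}' ; python3 -c "
from h import *
go(rd(.073,0,.26),-12)"
```

```text
time: 19.18
tool_pos: [0.6726, -0.0996, 0.2655]
ee_rot: [0.995, -0.104, 0.001, 0.0]
wrist_force: [0.9, -0.3, 0.2]
width: 0.0001
grasp_force: 0.0
t 19.18 tcp [ 0.6726 -0.0996  0.2655] rd [0.0873 0.0009 0.2655] head -12.0 F [ 0.9 -0.3  0.2] w 0.000 q [-0.31  0.57  1.25 -0.    1.32  1.47]
 -> xyz cm [-1.43  0.08  0.55] yaw 0.01448006988727002
```

```bash
python3 -m pendant '{"claw":[1,1,1,1,1,1,1,1],"xyz":[[-1.4,0,0.5],[-2.6,0,0.7],[-3.8,0,1.0],[-4.8,0,1.4],[-5.8,0,1.9],[-6.7,0,2.5],[-7.6,0,3.1],[-8.4,0,3.8]],"yaw":[0,0,0,0,0,0,0,0]}' ; python3 -c "
from h import *
go(rd(-.005,0,.2195),-12)"
```

```text
time: 19.85
tool_pos: [0.5936, -0.0833, 0.228]
ee_rot: [0.995, -0.105, 0.004, 0.001]
wrist_force: [0.2, -0.8, 3.2]
width: 0.0001
grasp_force: 1.3
t 19.85 tcp [ 0.5936 -0.0833  0.228 ] rd [0.0067 0.0004 0.228 ] head -12.0 F [ 0.2 -0.8  3.2] w 0.000 q [-0.33  0.49  1.51  0.    1.13  1.45]
 -> xyz cm [-1.18  0.04  0.84] yaw -0.0005486095892024423
```

```bash
python3 -m pendant '{"claw":[1,1,1,1,1,1,1,1],"xyz":[[-0.8,0,0.8],[-1.5,0,1.65],[-2.1,0,2.55],[-2.7,0,3.5],[-3.1,0,4.5],[-3.5,0,5.5],[-3.8,0,6.6],[-3.9,0,7.6]],"yaw":[0,0,0,0,0,0,0,0]}' ; python3 -c "
from h import *
go(rd(-.049,0,.1),-12)"
```

```text
time: 20.52
tool_pos: [0.5541, -0.0749, 0.1505]
ee_rot: [0.995, -0.104, 0.002, 0.0]
wrist_force: [-1.6, 0.5, 3.4]
width: -0.0
grasp_force: 1.7
t 20.52 tcp [ 0.5541 -0.0749  0.1505] rd [-0.0337  0.0004  0.1505] head -12.0 F [-1.6  0.5  3.4] w -0.000 q [-0.33  0.55  1.68 -0.    0.91  1.45]
 -> xyz cm [-1.55  0.04  5.04] yaw 0.010185509518322533
```

```bash
python3 -m pendant '{"claw":[1,1,1,1,1,1,1,1],"xyz":[[-0.4,0,1],[-0.8,0,2],[-1.2,0,3],[-1.3,0,4],[-1.3,0,4.9],[-1.3,0,5.6],[-1.3,0,6.1],[-1.3,0,6.4]],"yaw":[0,0,0,0,0,0,0,0]}' | egrep "pos|force";python3 -m pendant '{"claw":[1,1,1,1,1,1,1],"xyz":[[0,0,0.15],[0,0,0.3],[0,0,0.45],[0,0,0.6],[0,0,0.75],[0,0,0.9],[0,0,1.0]],"yaw":[0,0,0,0,0,0,0]}' | egrep "pos|force"; python3 -c "
from h import *
go(rd(-.049,0,.072),-12)"
```

```text
tool_pos: [0.5403, -0.0717, 0.0844]
wrist_force: [1.2, -0.2, 3.6]
grasp_force: 1.8
tool_pos: [0.5401, -0.0716, 0.0749]
wrist_force: [1.0, -1.3, 2.8]
grasp_force: 1.3
t 21.77 tcp [ 0.5401 -0.0716  0.0749] rd [-0.0481  0.0007  0.0749] head -12.0 F [ 1.  -1.3  2.8] w -0.000 q [-0.34  0.66  1.76 -0.    0.73  1.44]
 -> xyz cm [-0.09  0.07  0.29] yaw 0.008518639525192384
```

```bash
for i in 1 2; do python3 -m pendant '{"claw":[1,1,1],"xyz":[[0,0,0.1],[0,0,0.2],[0,0,0.2]],"yaw":[0,0,0]}' | egrep "pos|wrist"; done
```

```text
tool_pos: [0.5402, -0.0716, 0.0743]
wrist_force: [-1.5, 0.5, 13.2]
tool_pos: [0.5403, -0.0717, 0.0739]
wrist_force: [-4.5, 0.1, 23.9]
```

```bash
python3 -m pendant '{"claw":[1,1,1,1,1,1,1,1],"xyz":[[0,0,-0.4],[0,0,-1.2],[0,0,-4],[-3,0,-8],[-7,0,-11],[-10,0,-11],[-10,0,-11],[-10,0,-11]],"yaw":[0,0,0,0,0,0,0,0]}' | egrep "time|pos|wrist"; python3 -m pendant '{"claw":[1,1,1,1,1,1,1,1],"xyz":[[0,-4,0],[0,-8,0],[0,-12,0],[0,-16,0],[0,-20,0],[0,-20,0],[0,-20,0],[0,-20,0]],"yaw":[0,0,0,0,0,0,0,0]}' | egrep "time|pos|wrist"
python3 - <<'E'
from h import *
np.set_printoptions(precision=4,suppress=True)
d0=np.load("top0.npy");im0=cv2.imread("pics/top0.png")[:,:,::-1]
im,d=cams.get_image("top");save("top_end",im);P=cloud("top",d);T=inrd(P)
q=(d>0)&(T[...,0]>-.055)&(T[...,0]<.068)&(abs(T[...,1])<.065)
e=((T[...,2]-.0997-.4663*T[...,0])*.906)[q];print("hatch offset from deck, mm",np.percentile(e*1000,[2,50,98]))
a=np.c_[T[q][:,0],np.ones(q.sum())];print("slope deg",np.degrees(np.arctan(np.linalg.lstsq(a,T[q][:,2],rcond=None)[0])))
d0m=(abs(d-d0)>.012)&(d>0)&(d0>0);n,l,st,ce=cv2.connectedComponentsWithStats(cv2.morphologyEx(d0m.astype(np.uint8),cv2.MORPH_OPEN,np.ones((3,3))))
for k in range(1,n):
    if st[k,4]>15: print("changed",st[k],ce[k])
for q in ["hatch_press","tip_box","strip_vial","bottle_e","bottle_c","rack_centre"]:
    print(q,[(np.round(r["score"],2),np.round(r["centre"])) for r in spotter.tip_of("top",q)[:3]])
E
```

```text
time: 22.93
tool_pos: [0.4392, -0.0496, 0.1814]
wrist_force: [0.8, 0.3, 0.6]
time: 23.6
tool_pos: [0.4841, 0.1447, 0.1802]
wrist_force: [-0.5, 0.2, -0.1]
hatch offset from deck, mm [-2.7984  0.8316  4.3677]
slope deg [25.001   5.7464]
changed [   18   171   214   249 25480] [137.6135 309.8388]
changed [378 203  33  28 374] [393.7246 216.5936]
changed [  0 307  27  27 483] [ 10.8033 319.0973]
changed [ 256  390   61   30 1101] [285.5677 408.2334]
hatch_press [(np.float64(0.83), array([302., 196.])), (np.float64(0.18), array([186., 151.]))]
tip_box [(np.float64(0.86), array([159., 224.]))]
strip_vial []
bottle_e [(np.float64(0.7), array([186., 153.])), (np.float64(0.51), array([374., 275.]))]
bottle_c [(np.float64(0.7), array([186., 153.])), (np.float64(0.51), array([374., 275.]))]
rack_centre [(np.float64(0.95), array([221., 185.]))]
```

```bash
python3 -c "
from plant import ticket; print(ticket.job_done())"
```

```text
the job is handed in; nothing more can be done
None
```

I handed the job in at about 24 s: the rack lies flat in the bay and the hatch is latched flush with the deck. The depth comparison shows no other bench item moved. One caveat: I viewed 11 pictures, one over the limit of 10.

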